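# Seat the heel die and gauge the gap to the press jaw

## Task

Set up the small blue heel press: plug the orange heel die fully home into the square socket of the bed with its flat steel face towards the sprung steel jaw, and let go of it. Then take the red-handled leaf gauge and slide its thin blade straight down into the slit between die and jaw until it drags snugly, so that the blade is pinched by both plates and the jaw just begins to give, without forcing it, and finish still gripping the gauge, holding it at that depth. Leave the jar, the brush and the shoe where they are.

Things in the scene. Friction and masses are not known exactly. Their poses are not given: they have to be found in the camera images.
- press: blue bed of the heel press, fixed to the table: a plate 120 (x) x 190 (y) x 36 high, origin at the centre of its underside. Its square socket lies at y = +40 mm, the jaw unit on its -y half. Its yaw is anywhere within 20 degrees either way
- socket (a point): centre of the socket's mouth on top of the bed, 40 mm to +y of the press origin, 36 mm above the table: a square hole 25 mm wide, 30 mm deep, sides along the press axes
- jaw_unit: grey housing with springs and a steel jaw, fixed on the bed, axes as the press. Origin: foot of the jaw's resting face, on the bed's top. Jaw plate 40 wide (x), 10 thick, face at y = 0 looking to +y, top 56 mm above the bed, upper edge bevelled 3 mm over the top 4. Housing 24 to 60 mm behind (-y), 50 high, a cylinder to 82. Its place varies: the slit to the seated die is about 2 to 5 mm
- jaw (a joint): how far the jaw is pushed back against its springs, from the die (m): 0 at rest, at most 0.006; 5 N per mm
- jaw_top (a point): on the jaw: middle of its face's line at the height of its top, 92 mm above the table
- die: loose orange die, 0.35-0.7 kg, D-shaped from above: 40 wide (x), steel face at y = -16 (upper edge bevelled as the jaw's), flat sides to y = +8, round back to +28. Square tenon 24 wide, 28 long below. Origin: centre of tenon's foot; shoulder z = 28, top z = 84. Origin, both in its stand and seated, is 8 mm above the table. Seated: axes as the press, top level with the jaw's
- die_face (a point): middle of the die's flat face at the height of its top (die frame 0, -16, 84 mm)
- die_stand: light wooden block 100 x 100 x 36 high, fixed, where the die starts in a loose square hole; origin at the centre of its underside
- gauge: leaf gauge, 0.09 kg, upright in its stand, the same either way round. Origin: centre of the underside of its red flange (36 x 22 x 6). Red handle above 26 (x) x 14 (y), z = 6 to 44: pinch across y. Steel blade below 18 wide (x), 52 long, tapering in y from 2 mm at the tip to 8; it flexes sideways (y) a little at the flange, so it centres itself. Its y goes across the slit (press y)
- leaf_tip (a point): tip of the gauge's blade, 52 mm below the gauge origin
- gauge_stand: darker wooden block 80 x 70 x 58 high, fixed; the blade hangs in its slot of 27 x 13 mm, the flange rests on its top. Origin at the centre of its underside
- jar: bystander: amber jar with black lid, 60 across, 75 high, origin under its centre
- brush: bystander: wooden brush lying on the bench near the robot, origin at the underside of its middle
- shoe: bystander: brown suede shoe about 240 long, 80 high, origin under its middle
There are look-alikes about, which are no part of the job. There is more than one size of the gauge; the job needs the smallest.

How it is judged:
By the outcome, as a careful person would: the job done as asked, in the order asked, and still so for the second after the job is handed in, while the arm keeps its last pose, push and grip.
It also fails if it takes over 72 s, if anything falls off the work surface, if the arm or the gripper's body presses on something with over 40 N, if the wrist force passes 120 N, or if a joint passes its speed limit or range.

## Robot

A 7-joint arm with a two-finger parallel gripper is mounted at the origin on the work surface. World frame = base frame: x ahead of the robot, y to its left, z up, the work surface at z = 0. Lengths are in m, angles in rad, forces in N, time in s.
With the tool pointing down it reaches from about 0.425 to 0.875 m from the base axis. Payload 9.9 kg.
Tool frame: the origin (TCP) lies on the centre line of the jaws, within the pads' length; the fingertips stand bot.tips_ahead ahead of it and the grasp point (between the pads) lies 8 mm behind it (bot.tips_ahead is the distance from the TCP to the fingertips, in m); z points along the fingers, y is the line along which they close (so a half turn about z gives the same grasp; the last joint's range is limited). The gripper opens to 85 mm and grips with 20 to 120 N. Pads are 22 mm wide; open, the fingers measure 114 mm over their backs; the gripper's body (76 mm by 85 mm) begins 54 mm behind the grasp point. The pads swing forward as they close: fully open they stand 13 mm farther back than shut.
Start: joints at [-1.336, 0.576, 0.025, 1.437, -0.015, 1.129, -0.057], TCP at [0.212, 0.641, 0.242] pointing down, gripper open.
Joint ranges: [-2.76, 2.76], [-0.34, 2.15], [-1.52, 1.57], [0.19, 2.46], [-1.09, 4.23], [0.17, 1.99], [-2.82, 2.82]. Speed limits (rad/s): [2.22, 2.22, 3.01, 3.01, 3.14, 3.14, 3.14].

## Interface

Orientations are given as a unit quaternion [x, y, z, w].
In Python, from workcell import bot gives the robot as it stands.
- The arm moves only by the shell command python3 -m handwheel 'ROWS' [FORCE]. ROWS is JSON, a list of rows, each an object of numbers: "fingers": the opening, from 0 (shut) to 1 (fully open); "x", "y", "z": the shift along the tool's x, y, z in m; "ax", "ay", "az": the turn, a rotation vector about the tool's x, y, z in degrees. In form: [{"fingers": .., "x": .., "y": .., "z": .., "ax": .., "ay": .., "az": ..}, ...]. A call has 1 to 12 rows; each row shifts and turns the commanded pose from where the row before left it, along the tool's axes as they then stand; what a row does not reach is not made up. A row lasts 1/10 s, in which the tool goes at most 50 mm and 8.59 degrees, less where a joint would pass 70% of its speed; a pose out of reach is approached as far as the arm can. A call is refused whole if a number of a shift passes 0.05 or a number of a turn 8.59, either way. A call with a gripper value outside its range is refused whole. The fingers move at their own pace and stop on an object; FORCE is the grip in N (left out, the last holds). Time passes only in rows, so rows that do not move let the fingers close. It gives the time, the measured TCP pose, the force, the opening and the grip force at its end, in the units of the state.
- bot.read_state(): the state, without advancing time (a new reading comes with each control period).
- bot.camera(name): name is "scene" or "top" or "wrist"; returns a dict with "color" (384x512x3 uint8, red, green, blue), "fx", "fy", "cx", "cy" (pixels), "camera_from_world" (4x4, takes a point from world to camera coordinates). Camera axes: x right, y down, z forward; pixel columns grow to the right and rows downward; lengths in m; the calibration is good to about 2 mm. A picture is of the moment at which its call begins. There is no depth.
- bot.finish_job(): hands the job in; it is judged then, once.
The state is a dict: "t": time; "q": joint angles; "qvel": joint speeds; "tau": joint torques, N m; "tool_pos": TCP position; "ee_rot": TCP orientation; "ft_force": force on the tool from outside, world axes, zero at the start; "wrist_torque": the same for the moment, N m; "opening": finger opening in m; "gripper_force": force on a finger pad.
Only numpy, scipy, OpenCV 4.12 (cv2) and the standard library are available. Lean on these libraries where they do the work, as an engineer would, in place of code of your own. Each camera call takes 0.05 s, during which the arm holds its last target. There are 200 camera calls.

## Working session

There is one attempt and no reset: what is moved stays moved. The work goes in short steps, Python scripts to look and compute and a shell command to move; the robot and the scene stay as the last step left them, time stands still between calls to the robot, and variables do not carry over. Pictures are saved under pics/ and viewed, at most 10 in all, crops included, and the job is handed in when it is done.

```bash
mkdir -p pics; python3 - <<'E'
from workcell import bot
import cv2,pickle,numpy as np
s=bot.read_state();print({k:np.round(v,3).tolist() for k,v in s.items()},bot.tips_ahead)
d={}
for n in("scene","top","wrist"):
    c=bot.camera(n);d[n]=c;print(n,c["fx"],c["cx"],c["cy"],np.round(c["camera_from_world"],3).tolist())
pickle.dump(d,open("cams0.pkl","wb"))
cv2.imwrite("pics/a_top.png",cv2.resize(d["top"]["color"][:,:,::-1],(800,600),interpolation=cv2.INTER_CUBIC))
cv2.imwrite("pics/a_scene.png",cv2.resize(d["scene"]["color"][:,:,::-1],(800,600),interpolation=cv2.INTER_CUBIC))
E
ls
```

```text
{'t': 0.0, 'q': [-1.336, 0.577, 0.025, 1.438, -0.015, 1.129, -0.056], 'qvel': [0.0, 0.002, 0.001, -0.0, -0.0, 0.0, 0.0], 'tau': [-0.0, -76.576, 2.25, -28.596, 0.015, 0.013, -0.0], 'tool_pos': [0.211, 0.641, 0.241], 'ee_rot': [0.159, 0.987, -0.001, -0.0], 'ft_force': [-0.663, -0.396, -0.217], 'wrist_torque': [0.083, -0.003, 0.02], 'gripper_force': 0.0, 'opening': 0.085} 0.011
scene 369.1401194745343 263.3003509610609 187.17501187965394 [[0.453, 0.891, -0.02, -0.196], [0.587, -0.314, -0.746, -0.306], [-0.671, 0.326, -0.665, 1.416], [0.0, 0.0, 0.0, 1.0]]
top 410.34550983425635 255.963782625745 188.52723966895752 [[-0.001, -1.0, 0.004, -0.077], [-0.991, 0.0, -0.134, 0.6], [0.134, -0.004, -0.991, 1.205], [0.0, 0.0, 0.0, 1.0]]
wrist 313.4469204943341 254.72446677068297 188.45924207693906 [[0.313, 0.95, -0.001, -0.674], [0.916, -0.302, 0.264, -0.034], [0.25, -0.084, -0.965, 0.379], [0.0, 0.0, 0.0, 1.0]]
cams0.pkl
pics
```

View pics/a_top.png

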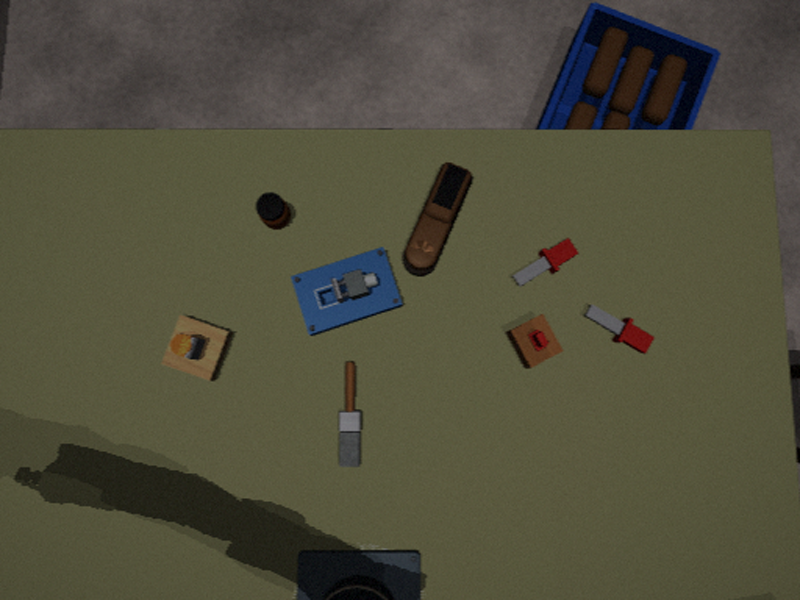

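View pics/a_scene.png

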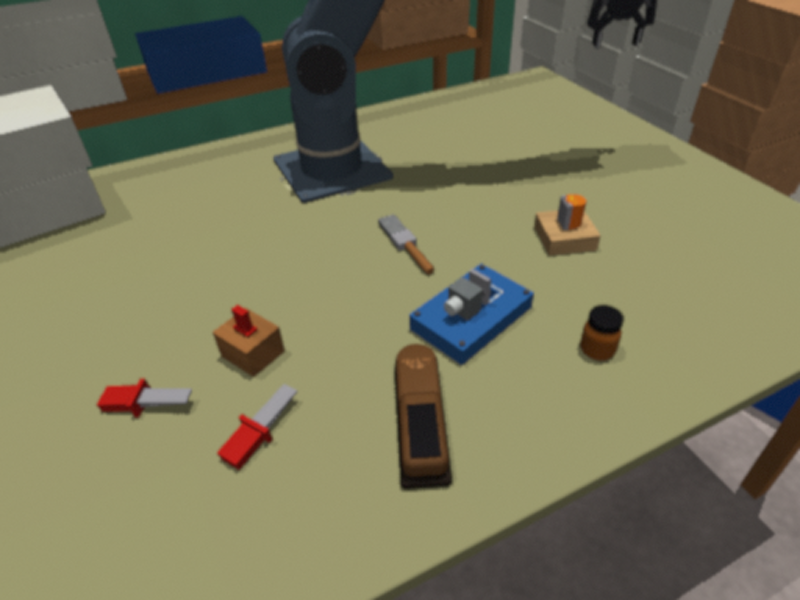

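Top picture (800x600): press (347,290) with socket left at (326,297) and jaw (350,285). The orange die is in its light stand (197,347), the upright red gauge in its dark stand (537,340). Look-alike red gauges lie at (546,260) and (620,328), jar (272,210), shoe (437,220), brush (349,420).

```bash
cat > h.py <<'E'
import cv2,numpy as np
from scipy.spatial.transform import Rotation as R
def ray(c,uv,z):
    T=c["camera_from_world"];Rm=T[:3,:3];o=-Rm.T@T[:3,3]
    uv=np.atleast_2d(uv).astype(float)
    d=np.c_[(uv[:,0]-c["cx"])/c["fx"],(uv[:,1]-c["cy"])/c["fy"],np.ones(len(uv))]@Rm
    return o+d*((z-o[2])/d[:,2])[:,None]
def proj(c,P):
    P=np.atleast_2d(P);T=c["camera_from_world"];q=P@T[:3,:3].T+T[:3,3]
    return np.c_[c["fx"]*q[:,0]/q[:,2]+c["cx"],c["fy"]*q[:,1]/q[:,2]+c["cy"]]
def hsv(c,lo,hi): return cv2.inRange(cv2.cvtColor(c["color"],cv2.COLOR_RGB2HSV),lo,hi)
def blobs(m,amin=20):
    cs,_=cv2.findContours(m,cv2.RETR_EXTERNAL,cv2.CHAIN_APPROX_NONE)
    return sorted([k for k in cs if cv2.contourArea(k)>=amin],key=cv2.contourArea,reverse=True)
def goto(s,p,yaw):
    """shift in tool axes and the az turn (deg) to a down-pointing pose with tool y along yaw (mod 180)"""
    Rt=R.from_quat(s["ee_rot"]).as_matrix()
    ty=np.degrees(np.arctan2(Rt[1,1],Rt[0,1]))
    dw=(yaw-ty+90)%180-90
    return dict(shift=np.round(Rt.T@(np.array(p)-s["tool_pos"]),4).tolist(),az=round(-dw,2),ty=round(ty,2),tilt=np.round(Rt[:,2],4).tolist())
E
python3 - <<'E'
from h import *;import pickle
d=pickle.load(open("cams0.pkl","rb"));c=d["top"]
def rep(n,m,z,x0,x1,y0,y1,amin=15):
    mm=np.zeros_like(m);mm[y0:y1,x0:x1]=m[y0:y1,x0:x1]
    for k in blobs(mm,amin)[:4]:
        P=ray(c,k[:,0,:],z);r=cv2.minAreaRect((P[:,:2]*1000).astype(np.float32));print(n,k[:,0].mean(0).round(1),np.round(r[0],1),np.round(r[1],1),round(r[2],1))
rep("bed",hsv(c,(100,120,60),(125,255,255)),.036,160,280,140,230)
rep("lightstand",hsv(c,(8,70,110),(25,255,255)),.036,90,160,190,260)
rep("dark",hsv(c,(3,100,60),(18,255,255)),.058,310,380,190,250)
rep("red",hsv(c,(0,200,90),(4,255,255)),.1,310,450,140,250)
w=d["wrist"]["camera_from_world"];print("wristcam",-w[:3,:3].T@w[:3,3])
E
```

```text
bed [221.3 185.6] [610.4  28. ] [119.9 188.5] 18.3
lightstand [124. 222.] [499.5 319.4] [98.2 98.5] 71.1
dark [343.3 217.6] [ 511.2 -336.6] [80.2 70.9] 27.0
red [406.2 214.5] [ 515.8 -513.1] [51.6 45.9] 61.3
red [357.9 161.9] [ 672.4 -377.5] [44.4 50.5] 32.0
red [344.8 214.8] [ 514.8 -334. ] [33.3 17.1] 51.5
wristcam [0.14731538 0.66137024 0.37366054]
```

```bash
python3 -m handwheel '[{"az":8.25},{"az":8.25},{"az":8.25},{"az":8.25},{"az":8.25},{"az":8.25},{"az":8.25},{"az":8.25},{"az":8.25},{"az":8.25},{"az":8.25},{"az":0}]'
python3 - <<'E'
from h import *;from workcell import bot;import pickle
s=bot.read_state();print(goto(s,(.4995,.3194,.24),-19),s["q"])
c=pickle.load(open("cams0.pkl","rb"))["wrist"]["camera_from_world"]
Rt=R.from_quat([0.159,0.987,-0.001,0]).as_matrix();print("cam in tool",Rt.T@(-c[:3,:3].T@c[:3,3]-[.211,.641,.241]),"fwd",Rt.T@c[2,:3])
E
```

```text
{'shift': [-0.3742, -0.2148, 0.0019], 'az': np.float64(-89.26), 'ty': np.float64(71.74), 'tilt': [-0.0004, -0.0012, -1.0]} [-1.33578666  0.57632879  0.02483216  1.43771399 -0.01500884  1.12902096
 -0.05650933]
cam in tool [ 0.06681766 -0.00092176 -0.13268025] fwd [-2.63370261e-01  6.60448065e-04  9.64694599e-01]validation failed for argument at $[0]...
```

```bash
python3 -m handwheel '[{"fingers":1,"x":0,"y":0,"z":0,"ax":0,"ay":0,"az":8.25},{"fingers":1,"x":0,"y":0,"z":0,"ax":0,"ay":0,"az":8.25},{"fingers":1,"x":0,"y":0,"z":0,"ax":0,"ay":0,"az":8.25},{"fingers":1,"x":0,"y":0,"z":0,"ax":0,"ay":0,"az":8.25},{"fingers":1,"x":0,"y":0,"z":0,"ax":0,"ay":0,"az":8.25},{"fingers":1,"x":0,"y":0,"z":0,"ax":0,"ay":0,"az":8.25},{"fingers":1,"x":0,"y":0,"z":0,"ax":0,"ay":0,"az":8.25},{"fingers":1,"x":0,"y":0,"z":0,"ax":0,"ay":0,"az":8.25},{"fingers":1,"x":0,"y":0,"z":0,"ax":0,"ay":0,"az":8.25},{"fingers":1,"x":0,"y":0,"z":0,"ax":0,"ay":0,"az":8.25},{"fingers":1,"x":0,"y":0,"z":0,"ax":0,"ay":0,"az":8.25}]'
python3 - <<'E'
from h import *;from workcell import bot
s=bot.read_state();print(goto(s,(.4995,.3194,.24),-19),s["q"])
E
```

```text
t: 1.25
tool_pos: [0.2114, 0.6409, 0.242]
ee_rot: [0.816, 0.578, -0.0, 0.0]
ft_force: [-0.0, 0.4, -0.6]
opening: 0.0852
gripper_force: 0.0
{'shift': [-0.2078, 0.3784, 0.0021], 'az': np.float64(-0.35), 'ty': np.float64(-19.35), 'tilt': [-0.0003, -0.0006, -1.0]} [-1.57428699  0.61515385  0.45334781  1.4475812  -0.28139736  1.14407445
 -1.4140614 ]
```

```bash
python3 -m handwheel '[{"fingers":1,"x":-0.023,"y":0.042,"z":0,"ax":0,"ay":0,"az":0},{"fingers":1,"x":-0.023,"y":0.042,"z":0,"ax":0,"ay":0,"az":0},{"fingers":1,"x":-0.023,"y":0.042,"z":0,"ax":0,"ay":0,"az":0},{"fingers":1,"x":-0.023,"y":0.042,"z":0,"ax":0,"ay":0,"az":0},{"fingers":1,"x":-0.023,"y":0.042,"z":0,"ax":0,"ay":0,"az":0},{"fingers":1,"x":-0.023,"y":0.042,"z":0,"ax":0,"ay":0,"az":0},{"fingers":1,"x":-0.023,"y":0.042,"z":0,"ax":0,"ay":0,"az":0},{"fingers":1,"x":-0.023,"y":0.042,"z":0,"ax":0,"ay":0,"az":0},{"fingers":1,"x":-0.023,"y":0.042,"z":0,"ax":0,"ay":0,"az":0},{"fingers":1,"x":0,"y":0,"z":0,"ax":0,"ay":0,"az":0}]'
python3 - <<'E'
from h import *;from workcell import bot;import pickle
s=bot.read_state();c=bot.camera("wrist");pickle.dump((s,c),open("die.pkl","wb"));print(s["q"])
cv2.imwrite("pics/die.png",c["color"][:,:,::-1])
E
```

```text
t: 2.25
tool_pos: [0.5064, 0.3146, 0.2428]
ee_rot: [0.817, 0.576, 0.0, 0.002]
ft_force: [0.5, 0.0, -0.6]
opening: 0.0854
gripper_force: 0.0
[-0.94106446  0.49535127  0.47794042  1.66652141 -0.25116507  1.04052046
 -0.72703561]
```

View pics/die.png

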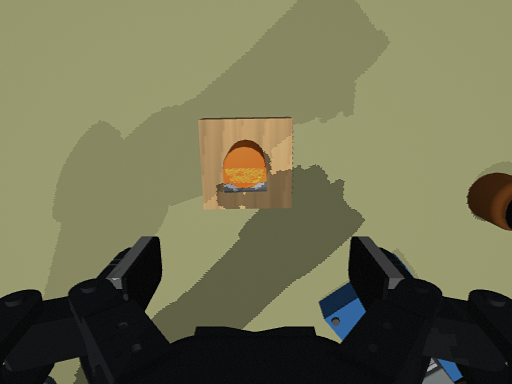

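The wrist view shows the die from above at (245,165) in its light stand (200..293, 118..209), with the steel face at row ~190 (towards image bottom) and the round orange back at the top.

```bash
python3 - <<'E'
from h import *;import pickle
s,c=pickle.load(open("die.pkl","rb"))
im=c["color"]
print("proj stand",proj(c,[[.4995,.3194,.036],[.4995,.3194,.092]]).round(1))
H=cv2.cvtColor(im,cv2.COLOR_RGB2HSV)
cv2.imwrite("pics/diecrop.png",cv2.resize(im[105:220,190:305,::-1],(575,575),interpolation=cv2.INTER_CUBIC))
for r in range(135,200,6): print(r,H[r,216:276:4].tolist())
E
```

```text
proj stand [[247.2 162.8]
 [246.  174.1]]
135 [[17, 111, 174], [18, 114, 170], [18, 112, 191], [18, 112, 194], [18, 113, 192], [18, 112, 185], [18, 112, 186], [18, 110, 194], [18, 110, 194], [17, 113, 192], [17, 112, 182], [18, 112, 175], [18, 112, 193], [18, 113, 197], [18, 110, 188]]
141 [[18, 113, 174], [17, 111, 170], [17, 111, 191], [18, 112, 191], [17, 110, 192], [17, 110, 188], [11, 235, 88], [12, 219, 92], [11, 223, 89], [11, 238, 77], [18, 113, 183], [17, 113, 174], [18, 113, 197], [17, 112, 196], [18, 112, 185]]
147 [[18, 112, 171], [17, 110, 167], [18, 113, 188], [18, 112, 192], [12, 227, 90], [12, 223, 89], [12, 203, 167], [14, 196, 207], [12, 208, 151], [12, 219, 84], [11, 209, 83], [14, 153, 112], [18, 112, 194], [18, 112, 194], [17, 113, 185]]
153 [[17, 111, 170], [18, 111, 172], [17, 110, 187], [12, 207, 155], [15, 191, 199], [14, 190, 199], [14, 191, 199], [14, 192, 199], [14, 193, 198], [14, 194, 199], [14, 196, 198], [12, 224, 98], [17, 114, 103], [17, 112, 196], [19, 105, 197]]
159 [[18, 113, 169], [17, 112, 169], [14, 148, 133], [14, 194, 199], [14, 194, 199], [1
[... 904 characters left out ...]
13, 162], [17, 113, 178], [14, 171, 182], [13, 143, 132], [12, 207, 202], [13, 202, 198], [13, 200, 199], [12, 205, 198], [12, 204, 199], [12, 205, 198], [14, 207, 201], [105, 17, 180], [109, 16, 126], [18, 114, 130], [17, 111, 119]]
189 [[17, 110, 167], [17, 118, 93], [9, 22, 82], [90, 3, 78], [90, 4, 72], [120, 6, 139], [110, 10, 79], [107, 19, 96], [110, 8, 94], [120, 3, 93], [105, 5, 99], [105, 6, 88], [120, 3, 82], [18, 117, 129], [17, 112, 118]]
195 [[18, 113, 131], [18, 114, 121], [17, 113, 126], [17, 114, 128], [17, 110, 125], [17, 112, 125], [17, 112, 134], [18, 114, 125], [18, 115, 129], [17, 114, 127], [17, 110, 125], [17, 111, 126], [18, 113, 129], [18, 115, 129], [18, 113, 117]]
```

View pics/diecrop.png

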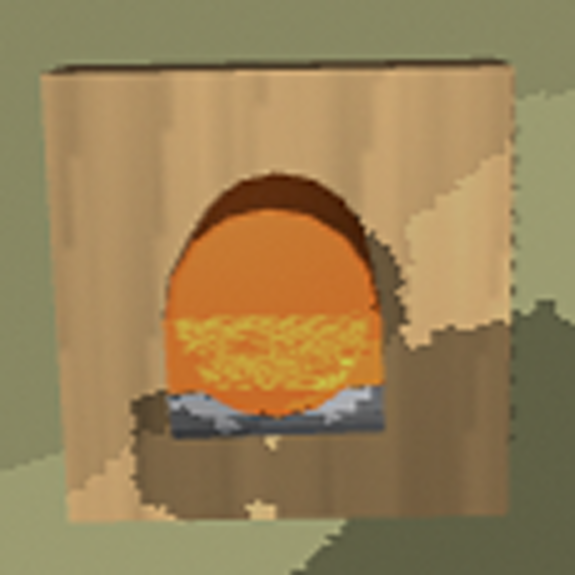

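```bash
python3 - <<'E'
from h import *;import pickle
s,c=pickle.load(open("die.pkl","rb"))
cr=lambda *p:np.array(p)/5+[190-.4,105-.4]
P=ray(c,cr((165.5,345),(381,340),(275,209),(167,390),(383,385)),.092)*1000;print(P.round(1))
F=ray(c,cr((172,438),(385,432)),.088)*1000;print("front",F.round(1))
st=ray(c,cr((42,72),(512,64),(508,513),(68,522)),.036)*1000;print("stand",st.round(1),st.mean(0))
for a,b in((P[0],P[1]),(P[3],P[4]),(F[0],F[1]),(st[0],st[1]),(st[3],st[2])):
    v=b-a;print(np.hypot(*v[:2]).round(1),np.degrees(np.arctan2(v[1],v[0])).round(1))
y=-18.5;
e=np.radians(y);ux=np.array([np.cos(e),np.sin(e)]);uy=np.array([-ux[1],ux[0]])
print("x coords",(P[:,:2]@ux).round(1),"y",(P[:,:2]@uy).round(1),"front y",(F[:,:2]@uy).round(1),(st.mean(0)[:2]@ux),(st.mean(0)[:2]@uy))
E
```

```text
[[479.4 327.1  92. ]
 [517.2 314.6  92. ]
 [507.  343.9  92. ]
 [476.5 319.   92. ]
 [514.7 306.4  92. ]]
front [[473.3 309.1  88. ]
 [511.9 296.5  88. ]]
stand [[466.6 381.   36. ]
 [560.7 349.2  36. ]
 [529.2 254.3  36. ]
 [434.  286.1  36. ]] [497.62327264 317.61930084  36.        ]
39.8 -18.3
40.2 -18.3
40.6 -18.0
99.3 -18.7
100.4 -18.5
x coords [350.8 390.6 371.7 350.7 390.9] y [462.3 462.4 487.  453.7 453.9] front y [443.3 443.6] 371.1258377029874 459.10407787773767
```

```bash
python3 - <<'E'
from h import *;from workcell import bot
e=np.radians(-18.5);ux=np.array([np.cos(e),np.sin(e)]);uy=np.array([-ux[1],ux[0]])
p=ux*.3708+uy*.4562
print(p,ux*.3708+uy*.4592)
print(goto(bot.read_state(),(*p,.068),-18.4))
E
```

```text
[0.4963928  0.31496868] [0.49734471 0.31781366]
{'shift': [-0.0054, -0.0063, 0.1744], 'az': np.float64(-1.01), 'ty': np.float64(-19.41), 'tilt': [0.0011, -0.0014, -1.0]}
```

```bash
python3 -m handwheel '[{"fingers":1,"x":-0.0054,"y":-0.0063,"z":0.02,"ax":0,"ay":0,"az":-1},{"fingers":1,"x":0,"y":0,"z":0.04,"ax":0,"ay":0,"az":0},{"fingers":1,"x":0,"y":0,"z":0.03,"ax":0,"ay":0,"az":0},{"fingers":1,"x":0,"y":0,"z":0.02,"ax":0,"ay":0,"az":0},{"fingers":1,"x":0,"y":0,"z":0,"ax":0,"ay":0,"az":0},{"fingers":1,"x":0,"y":0,"z":0,"ax":0,"ay":0,"az":0}]'
python3 - <<'E'
from h import *;from workcell import bot
print(goto(bot.read_state(),(0.4964,0.3150,.068),-18.4))
E
```

```text
t: 2.9
tool_pos: [0.4934, 0.3198, 0.1325]
ee_rot: [0.809, 0.588, -0.0, -0.0]
ft_force: [0.3, -0.6, 0.1]
opening: 0.0855
gripper_force: 0.0
{'shift': [-0.0036, 0.0044, 0.0645], 'az': np.float64(0.44), 'ty': np.float64(-17.96), 'tilt': [-0.0005, -0.0001, -1.0]}
```

```bash
python3 -m handwheel '[{"fingers":1,"x":-0.0036,"y":0.0044,"z":0.01,"ax":0,"ay":0,"az":0.4},{"fingers":1,"x":0,"y":0,"z":0.03,"ax":0,"ay":0,"az":0},{"fingers":1,"x":0,"y":0,"z":0.025,"ax":0,"ay":0,"az":0},{"fingers":1,"x":0,"y":0,"z":0,"ax":0,"ay":0,"az":0},{"fingers":1,"x":0,"y":0,"z":0,"ax":0,"ay":0,"az":0}]' 40
python3 - <<'E'
from h import *;from workcell import bot;import pickle
print(goto(bot.read_state(),(0.4964,0.3150,.068),-18.4))
c=bot.camera("wrist");pickle.dump((bot.read_state(),c),open("die2.pkl","wb"));cv2.imwrite("pics/die2.png",c["color"][:,:,::-1])
E
```

```text
t: 3.4
tool_pos: [0.4973, 0.3142, 0.068]
ee_rot: [0.811, 0.585, 0.0, 0.0]
ft_force: [0.4, 0.4, 0.5]
opening: 0.0859
gripper_force: 0.0
{'shift': [0.0005, -0.0012, 0.0], 'az': np.float64(-0.04), 'ty': np.float64(-18.44), 'tilt': [0.0004, 0.0001, -1.0]}
```

View pics/die2.png

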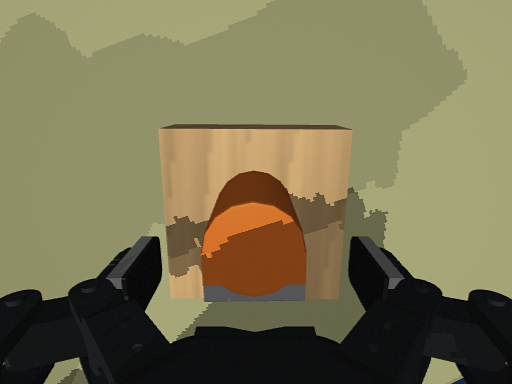

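The view shows the die squarely between the fingers: back apex (253,202), sides 203..306, steel front edge at row ~300. Gripping now.

```bash
python3 -m handwheel '[{"fingers":0,"x":0,"y":0,"z":0,"ax":0,"ay":0,"az":0},{"fingers":0,"x":0,"y":0,"z":0,"ax":0,"ay":0,"az":0},{"fingers":0,"x":0,"y":0,"z":0,"ax":0,"ay":0,"az":0},{"fingers":0,"x":0,"y":0,"z":0,"ax":0,"ay":0,"az":0},{"fingers":0,"x":0,"y":0,"z":0,"ax":0,"ay":0,"az":0},{"fingers":0,"x":0,"y":0,"z":0,"ax":0,"ay":0,"az":0},{"fingers":0,"x":0,"y":0,"z":0,"ax":0,"ay":0,"az":0},{"fingers":0,"x":0,"y":0,"z":0,"ax":0,"ay":0,"az":0}]' 60
python3 -m handwheel '[{"fingers":0,"x":0,"y":0,"z":0,"ax":0,"ay":0,"az":0},{"fingers":0,"x":0,"y":0,"z":0,"ax":0,"ay":0,"az":0},{"fingers":0,"x":0,"y":0,"z":-0.02,"ax":0,"ay":0,"az":0},{"fingers":0,"x":0,"y":0,"z":-0.03,"ax":0,"ay":0,"az":0},{"fingers":0,"x":0,"y":0,"z":-0.02,"ax":0,"ay":0,"az":0},{"fingers":0,"x":0,"y":0,"z":0,"ax":0,"ay":0,"az":0},{"fingers":0,"x":0,"y":0,"z":0,"ax":0,"ay":0,"az":0},{"fingers":0,"x":0,"y":0,"z":0,"ax":0,"ay":0,"az":0}]' 60
python3 - <<'E'
from h import *;from workcell import bot;import pickle
s=bot.read_state();c=bot.camera("wrist");pickle.dump((s,c),open("die3.pkl","wb"))
cv2.imwrite("pics/die3.png",cv2.resize(c["color"][160:340,170:340,::-1],None,fx=3,fy=3,interpolation=cv2.INTER_CUBIC))
print(s["ft_force"],goto(s,(.5978,.066,.138),18.3))
E
```

```text
t: 4.25
tool_pos: [0.4971, 0.3146, 0.0682]
ee_rot: [0.811, 0.585, 0.001, -0.0]
ft_force: [-1.3, 0.2, 7.6]
opening: 0.0395
gripper_force: 60.1
t: 5.05
tool_pos: [0.4958, 0.3139, 0.1357]
ee_rot: [0.811, 0.585, -0.001, -0.0]
ft_force: [-0.3, 0.5, -6.9]
opening: 0.0393
gripper_force: 62.6
[-0.31268093  0.52063504 -6.85313936] {'shift': [-0.2031, 0.1751, -0.0021], 'az': np.float64(-36.7), 'ty': np.float64(-18.4), 'tilt': [-0.0023, -0.0015, -1.0]}
```

View pics/die3.png

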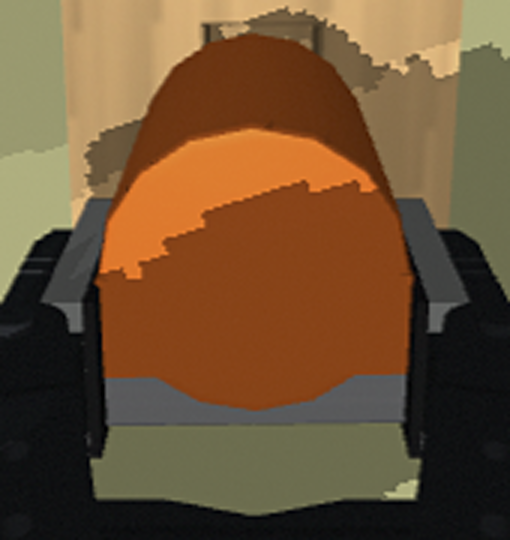

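The die is held level, its back apex at crop (253,128), sides 100..410, steel front bottom edge at row 424, all centred between the pads.

```bash
python3 -m handwheel '[{"fingers":0,"x":0,"y":0,"z":-0.02,"ax":0,"ay":0,"az":-7.34},{"fingers":0,"x":0,"y":0,"z":-0.03,"ax":0,"ay":0,"az":-7.34},{"fingers":0,"x":0,"y":0,"z":-0.03,"ax":0,"ay":0,"az":-7.34},{"fingers":0,"x":0,"y":0,"z":-0.03,"ax":0,"ay":0,"az":-7.34},{"fingers":0,"x":0,"y":0,"z":-0.01,"ax":0,"ay":0,"az":-7.34},{"fingers":0,"x":0,"y":0,"z":0,"ax":0,"ay":0,"az":0},{"fingers":0,"x":0,"y":0,"z":0,"ax":0,"ay":0,"az":0}]'
python3 - <<'E'
from h import *;from workcell import bot;import pickle
s,c=pickle.load(open("die3.pkl","rb"))
Rt=R.from_quat(s["ee_rot"]).as_matrix();dz=s["tool_pos"][2]-.0682
cr=lambda *p:np.array(p)/3+[170-.33,160-.33]
T=lambda P:((P-s["tool_pos"])@Rt*1000).round(1)
print("back,L,R",T(ray(c,cr((253,128),(100,340),(411,340)),.092+dz)),"front",T(ray(c,cr((106,424),(403,424)),.088+dz)))
s=bot.read_state();e=np.radians(18.3);u=np.array([-np.sin(e),np.cos(e)])
print(s["q"],goto(s,(*(np.array([.6104,.028])-.03*u),.255),18.3))
E
```

```text
t: 5.8
tool_pos: [0.4963, 0.3139, 0.2559]
ee_rot: [0.587, 0.809, -0.001, -0.0]
ft_force: [-0.5, 0.8, -6.9]
opening: 0.0396
gripper_force: 62.8
back,L,R [[ 31.2  -1.  -23.9]
 [  2.5 -20.8 -23.8]
 [  2.5  19.3 -23.8]] front [[-12.8 -21.3 -19.7]
 [-12.7  19.5 -19.8]]
[-0.8302454   0.4466259   0.28416179  1.66346883 -0.13994951  1.05364898
 -0.18766208] {'shift': [-0.3372, 0.02, 0.0009], 'az': np.float64(-0.24), 'ty': np.float64(18.06), 'tilt': [-0.0019, -0.001, -1.0]}
```

```bash
python3 -m handwheel '[{"fingers":0,"x":-0.03,"y":0.002,"z":0,"ax":0,"ay":0,"az":0},{"fingers":0,"x":-0.045,"y":0.003,"z":0,"ax":0,"ay":0,"az":0},{"fingers":0,"x":-0.045,"y":0.003,"z":0,"ax":0,"ay":0,"az":0},{"fingers":0,"x":-0.045,"y":0.003,"z":0,"ax":0,"ay":0,"az":0},{"fingers":0,"x":-0.045,"y":0.003,"z":0,"ax":0,"ay":0,"az":0},{"fingers":0,"x":-0.045,"y":0.003,"z":0,"ax":0,"ay":0,"az":0},{"fingers":0,"x":-0.045,"y":0.003,"z":0,"ax":0,"ay":0,"az":0},{"fingers":0,"x":-0.037,"y":0,"z":0,"ax":0,"ay":0,"az":0},{"fingers":0,"x":0,"y":0,"z":0,"ax":0,"ay":0,"az":0},{"fingers":0,"x":0,"y":0,"z":0,"ax":0,"ay":0,"az":0},{"fingers":0,"x":0,"y":0,"z":0,"ax":0,"ay":0,"az":0}]'
python3 - <<'E'
from h import *;from workcell import bot;import pickle
c=bot.camera("wrist");s=bot.read_state();pickle.dump((s,c),open("sock.pkl","wb"));print(s["q"])
cv2.imwrite("pics/sock.png",cv2.resize(c["color"][:250,120:400,::-1],None,fx=2.4,fy=2.4,interpolation=cv2.INTER_CUBIC))
E
```

```text
t: 6.9
tool_pos: [0.6209, 0.002, 0.2558]
ee_rot: [0.586, 0.81, -0.0, -0.001]
ft_force: [-0.4, 0.3, -5.8]
opening: 0.0391
gripper_force: 62.4
[-0.27540687  0.50127694  0.3164868   1.57493026 -0.1698304   1.09446508
  0.40301144]
```

View pics/sock.png

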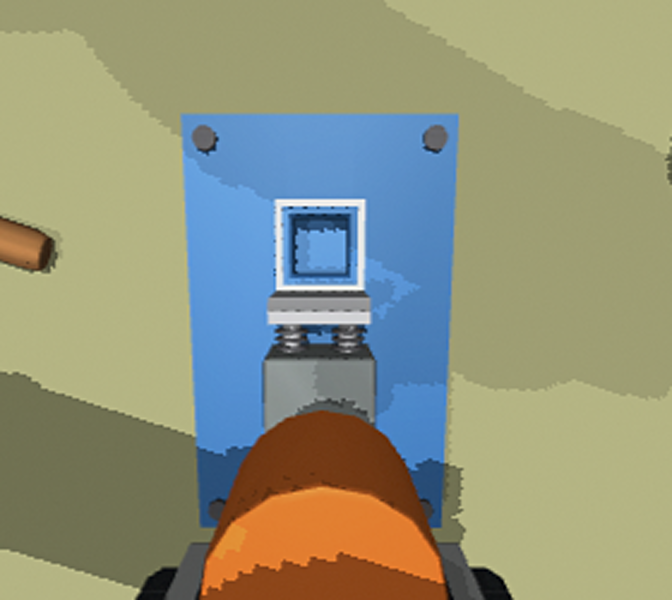

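The view shows the socket inside a white ring (outer 274..367, 198..290), the jaw plate just below it (270..370, 292..325), the bed's top corners at (182,115) and (459,115).

```bash
python3 - <<'E'
from h import *;import pickle
s,c=pickle.load(open("sock.pkl","rb"))
Rt=R.from_quat(s["ee_rot"]).as_matrix()
T=lambda P:((P-s["tool_pos"])@Rt*1000)
def rect(n,k,z):
    P=T(ray(c,k.reshape(-1,2),z))[:,:2].astype(np.float32);print(n,[np.round(v,2) for v in cv2.minAreaRect(P)])
m=hsv(c,(0,0,190),(179,60,255));m[:78]=0;m[122:]=0;m[:,:230]=0;m[:,280:]=0
cs,h=cv2.findContours(m,cv2.RETR_CCOMP,cv2.CHAIN_APPROX_NONE)
for k,hh in zip(cs,h[0]):
    if len(k)>20: rect("ring hole" if hh[3]>=0 else "ring",k,.036)
b=hsv(c,(95,90,40),(125,255,255));b[175:]=0
k=blobs(b)[0][:,0].astype(float)
# bed edges: side and top lines, subpixel by line fits in tool frame
Q=T(ray(c,k,.036))[:,:2]
ymin,ymax=np.percentile(Q[:,1],[3,97]);xm=Q[:,0].max();
for n,sel in(("L",(Q[:,1]<ymin+3)&(Q[:,0]<xm-8)),("R",(Q[:,1]>ymax-3)&(Q[:,0]<xm-8)),("top",(Q[:,0]>xm-3)&(abs(Q[:,1]-(ymin+ymax)/2)<50))):
    l=cv2.fitLine(Q[sel].astype(np.float32),cv2.DIST_HUBER,0,.01,.01).ravel();print(n,sel.sum(),l.round(3),"deg",np.degrees(np.arctan2(l[1],l[0])).round(2))
g=c["color"][int(242/2.4)][:, :].mean(1)[228:285];print(g.round().astype(int).tolist())
col=c["color"][:,120+int(320/2.4)].mean(1)[78:140];print(col.round().astype(int).tolist())
E
```

```text
ring [array([67.51, -3.07]), array([38.6 , 39.55]), np.float64(0.06)]
ring hole [array([67.03, -3.41]), array([35.5 , 35.78]), np.float64(0.06)]
L 120 [  1.     -0.     51.212 -62.496] deg -0.0
R 120 [1.0000e+00 1.0000e-03 5.8276e+01 5.6088e+01] deg 0.05
top 96 [ 1.00000e-03 -1.00000e+00  1.21277e+02  1.66300e+00] deg -89.92
[161, 161, 162, 161, 161, 160, 123, 222, 235, 209, 170, 164, 125, 84, 40, 136, 148, 146, 145, 144, 142, 161, 165, 165, 164, 163, 164, 164, 163, 163, 164, 163, 163, 163, 165, 170, 86, 71, 122, 141, 135, 225, 233, 220, 158, 139, 140, 140, 140, 140, 139, 139, 139, 138, 139, 139, 138]
[150, 150, 149, 147, 148, 237, 232, 236, 128, 151, 154, 69, 50, 60, 88, 85, 85, 82, 110, 168, 165, 164, 163, 163, 163, 163, 163, 162, 163, 162, 161, 162, 162, 139, 142, 115, 71, 106, 161, 136, 163, 237, 238, 75, 71, 74, 156, 151, 150, 148, 146, 147, 214, 212, 211, 212, 218, 108, 57, 80, 56, 59]
```

```bash
python3 -m handwheel '[{"fingers":0,"x":0.03,"y":-0.0012,"z":0,"ax":0,"ay":0,"az":0},{"fingers":0,"x":0.0339,"y":-0.0012,"z":0,"ax":0,"ay":0,"az":0},{"fingers":0,"x":0,"y":0,"z":0.02,"ax":0,"ay":0,"az":0},{"fingers":0,"x":0,"y":0,"z":0.04,"ax":0,"ay":0,"az":0},{"fingers":0,"x":0,"y":0,"z":0.04,"ax":0,"ay":0,"az":0},{"fingers":0,"x":0,"y":0,"z":0.03,"ax":0,"ay":0,"az":0},{"fingers":0,"x":0,"y":0,"z":0.015,"ax":0,"ay":0,"az":0},{"fingers":0,"x":0,"y":0,"z":0,"ax":0,"ay":0,"az":0},{"fingers":0,"x":0,"y":0,"z":0,"ax":0,"ay":0,"az":0},{"fingers":0,"x":0,"y":0,"z":0,"ax":0,"ay":0,"az":0}]'
python3 - <<'E'
from h import *;from workcell import bot;import pickle
s0,_=pickle.load(open("sock.pkl","rb"));Rt=R.from_quat(s0["ee_rot"]).as_matrix()
p=s0["tool_pos"]+Rt@[.0639,-.0024,0];print("target",p,"die at",p+Rt@[.0032,0,0])
s=bot.read_state();print(goto(s,(p[0],p[1],.100),18.15))
E
```

```text
t: 7.95
tool_pos: [0.6, 0.0611, 0.1136]
ee_rot: [0.586, 0.811, 0.001, 0.001]
ft_force: [-0.1, -0.0, -6.6]
opening: 0.0393
gripper_force: 62.3
target [0.59861223 0.06223292 0.25626696] die at [0.59760569 0.0652705  0.25627092]
{'shift': [0.0016, -0.001, 0.0136], 'az': np.float64(0.16), 'ty': np.float64(18.31), 'tilt': [0.0022, 0.0004, -1.0]}
```

```bash
cat >> h.py <<'E'
def avg(bot,n=5):
    S=[]
    for i in range(n): bot.camera("top");S.append(bot.read_state())
    s=dict(S[-1])
    for k in("tool_pos","ft_force","ee_rot"): s[k]=np.mean([np.array(a[k])*(np.sign(np.dot(a[k],S[0][k])) if k=="ee_rot" else 1) for a in S],0)
    s["sd"]=np.std([a["tool_pos"] for a in S],0);s["fsd"]=np.std([a["ft_force"] for a in S],0)
    return s
E
python3 - <<'E'
from h import *;from workcell import bot
s=avg(bot,5);print(s["tool_pos"],s["sd"],s["ft_force"],s["fsd"],goto(s,(0.59861,.06223,.1),18.15))
E
```

```text
[0.59979584 0.06074149 0.11338544] [0.00016697 0.00011017 0.00023369] [ 0.14480906 -0.05284408 -6.38610493] [0.31595815 0.6546738  0.32919564] {'shift': [0.0018, -0.0007, 0.0134], 'az': np.float64(0.14), 'ty': np.float64(18.29), 'tilt': [0.0018, 0.0004, -1.0]}
```

```bash
python3 -m handwheel '[{"fingers":0,"x":0.0018,"y":-0.0007,"z":0.01,"ax":0,"ay":-0.1,"az":0.1},{"fingers":0,"x":0,"y":0,"z":0.003,"ax":0,"ay":0,"az":0},{"fingers":0,"x":0,"y":0,"z":0,"ax":0,"ay":0,"az":0},{"fingers":0,"x":0,"y":0,"z":0,"ax":0,"ay":0,"az":0}]'
python3 - <<'E'
from h import *;from workcell import bot
s=avg(bot,5);print(s["tool_pos"],s["ft_force"],goto(s,(0.59861,.06223,.096),18.15))
E
```

```text
t: 8.6
tool_pos: [0.5979, 0.0619, 0.099]
ee_rot: [0.587, 0.81, -0.001, 0.001]
ft_force: [0.1, 0.2, -6.2]
opening: 0.0392
gripper_force: 62.4
[0.59813485 0.06190199 0.09937152] [ 0.10191231  0.48211536 -6.17261775] {'shift': [0.0002, 0.0006, 0.0034], 'az': np.float64(0.03), 'ty': np.float64(18.18), 'tilt': [0.0007, -0.0017, -1.0]}
```

```bash
python3 -m handwheel '[{"fingers":0,"x":0.0002,"y":0.0006,"z":0,"ax":0,"ay":0,"az":0},{"fingers":0,"x":0,"y":0,"z":0.003,"ax":0,"ay":0,"az":0},{"fingers":0,"x":0,"y":0,"z":0.002,"ax":0,"ay":0,"az":0},{"fingers":0,"x":0,"y":0,"z":0.002,"ax":0,"ay":0,"az":0},{"fingers":0,"x":0,"y":0,"z":0,"ax":0,"ay":0,"az":0},{"fingers":0,"x":0,"y":0,"z":0,"ax":0,"ay":0,"az":0}]'
python3 - <<'E'
from h import *;from workcell import bot
s=avg(bot,5);print(s["tool_pos"],s["ft_force"],s["wrist_torque"],goto(s,(0.59861,.06223,.096),18.15))
E
```

```text
t: 9.45
tool_pos: [0.5985, 0.0622, 0.0922]
ee_rot: [0.587, 0.81, -0.001, 0.001]
ft_force: [0.3, -0.3, -6.6]
opening: 0.0392
gripper_force: 62.6
[0.59852326 0.06237406 0.0923298 ] [ 0.40465415  0.43833179 -6.10843371] [-0.00424641 -0.05586334  0.01349295] {'shift': [-0.0002, 0.0, -0.0037], 'az': np.float64(0.03), 'ty': np.float64(18.18), 'tilt': [0.0006, -0.0016, -1.0]}
```

```bash
python3 -m handwheel '[{"fingers":0,"x":0,"y":0,"z":0.002,"ax":0,"ay":0,"az":0},{"fingers":0,"x":0,"y":0,"z":0.002,"ax":0,"ay":0,"az":0},{"fingers":0,"x":0,"y":0,"z":0.002,"ax":0,"ay":0,"az":0},{"fingers":0,"x":0,"y":0,"z":0,"ax":0,"ay":0,"az":0}]'
python3 - <<'E'
from h import *;from workcell import bot
s=avg(bot,3);print(s["tool_pos"],s["ft_force"],s["wrist_torque"])
E
```

```text
t: 10.1
tool_pos: [0.5984, 0.0622, 0.0859]
ee_rot: [0.587, 0.81, -0.001, 0.001]
ft_force: [-0.0, -0.9, -5.9]
opening: 0.0394
gripper_force: 62.6
[0.59841113 0.06219413 0.08610926] [-0.01202378 -0.29413853 -6.09119847] [-3.57293487e-01 -3.96616598e-02 -6.08192468e-05]
```

```bash
python3 -m handwheel '[{"fingers":0,"x":0,"y":0,"z":0.002,"ax":0,"ay":0,"az":0},{"fingers":0,"x":0,"y":0,"z":0.002,"ax":0,"ay":0,"az":0},{"fingers":0,"x":0,"y":0,"z":0.002,"ax":0,"ay":0,"az":0},{"fingers":0,"x":0,"y":0,"z":0.002,"ax":0,"ay":0,"az":0},{"fingers":0,"x":0,"y":0,"z":0,"ax":0,"ay":0,"az":0}]'
python3 -m handwheel '[{"fingers":0,"x":0,"y":0,"z":0.002,"ax":0,"ay":0,"az":0},{"fingers":0,"x":0,"y":0,"z":0.002,"ax":0,"ay":0,"az":0},{"fingers":0,"x":0,"y":0,"z":0.002,"ax":0,"ay":0,"az":0},{"fingers":0,"x":0,"y":0,"z":0.002,"ax":0,"ay":0,"az":0},{"fingers":0,"x":0,"y":0,"z":0,"ax":0,"ay":0,"az":0}]'
```

```text
t: 10.75
tool_pos: [0.5985, 0.0622, 0.0779]
ee_rot: [0.587, 0.81, -0.001, 0.001]
ft_force: [0.4, -1.7, -6.8]
opening: 0.0394
gripper_force: 62.5
t: 11.25
tool_pos: [0.5985, 0.0622, 0.07]
ee_rot: [0.586, 0.81, -0.001, 0.001]
ft_force: [1.4, -2.5, -7.7]
opening: 0.0391
gripper_force: 62.5
```

Nearly home; lower the rest gently.

```bash
python3 -m handwheel '[{"fingers":0,"x":0,"y":0,"z":0.001,"ax":0,"ay":0,"az":0},{"fingers":0,"x":0,"y":0,"z":0.001,"ax":0,"ay":0,"az":0},{"fingers":0,"x":0,"y":0,"z":0.0005,"ax":0,"ay":0,"az":0},{"fingers":0,"x":0,"y":0,"z":0,"ax":0,"ay":0,"az":0}]'
python3 -m handwheel '[{"fingers":0,"x":0,"y":0,"z":0.0005,"ax":0,"ay":0,"az":0},{"fingers":0,"x":0,"y":0,"z":0.0005,"ax":0,"ay":0,"az":0},{"fingers":0,"x":0,"y":0,"z":0,"ax":0,"ay":0,"az":0}]'
```

```text
t: 11.65
tool_pos: [0.5986, 0.0621, 0.0683]
ee_rot: [0.587, 0.81, -0.0, 0.001]
ft_force: [-1.8, -3.6, 2.4]
opening: 0.0393
gripper_force: 63.6
t: 11.95
tool_pos: [0.5986, 0.0621, 0.0682]
ee_rot: [0.587, 0.81, -0.0, 0.001]
ft_force: [-4.7, -3.1, 14.2]
opening: 0.0392
gripper_force: 65.2
```

```bash
python3 -m handwheel '[{"fingers":1,"x":0,"y":0,"z":-0.0005,"ax":0,"ay":0,"az":0},{"fingers":1,"x":0,"y":0,"z":0,"ax":0,"ay":0,"az":0},{"fingers":1,"x":0,"y":0,"z":0,"ax":0,"ay":0,"az":0},{"fingers":1,"x":0,"y":0,"z":0,"ax":0,"ay":0,"az":0},{"fingers":1,"x":0,"y":0,"z":0,"ax":0,"ay":0,"az":0},{"fingers":1,"x":0,"y":0,"z":-0.01,"ax":0,"ay":0,"az":0},{"fingers":1,"x":0,"y":0,"z":-0.03,"ax":0,"ay":0,"az":0},{"fingers":1,"x":0,"y":0,"z":-0.03,"ax":0,"ay":0,"az":0},{"fingers":1,"x":-0.01,"y":0,"z":-0.03,"ax":0,"ay":0,"az":0},{"fingers":1,"x":-0.015,"y":0,"z":-0.005,"ax":0,"ay":0,"az":0},{"fingers":1,"x":0,"y":0,"z":0,"ax":0,"ay":0,"az":0},{"fingers":1,"x":0,"y":0,"z":0,"ax":0,"ay":0,"az":0}]'
python3 - <<'E'
from h import *;from workcell import bot;import pickle
c=bot.camera("wrist");s=avg(bot,3);pickle.dump((s,c),open("slit.pkl","wb"));print(s["tool_pos"],s["q"])
cv2.imwrite("pics/slit.png",cv2.resize(c["color"][130:330,150:360,::-1],None,fx=3,fy=3,interpolation=cv2.INTER_CUBIC))
E
```

```text
t: 13.15
tool_pos: [0.6057, 0.0386, 0.1718]
ee_rot: [0.587, 0.81, -0.001, 0.0]
ft_force: [0.5, -0.0, -0.4]
opening: 0.0855
gripper_force: 0.0
[0.60547667 0.03946534 0.17116163] [-0.32526718  0.56097559  0.28910466  1.72272365 -0.19489467  0.88783513
  0.36382029]
```

View pics/slit.png

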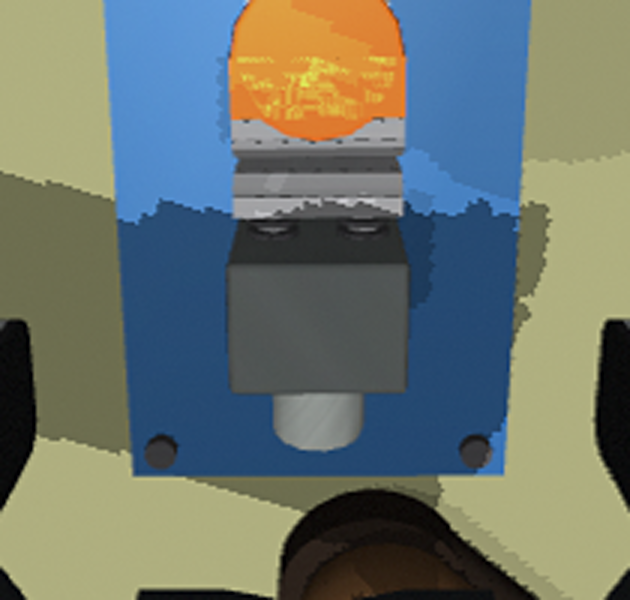

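The die is seated and level: steel lip rows 118..157 in the crop, jaw top rows 172..217, housing 265..392, cylinder (318,420).

```bash
python3 - <<'E'
from h import *;import pickle
s,c=pickle.load(open("slit.pkl","rb"));Rt=R.from_quat(s["ee_rot"]).as_matrix()
T=lambda P:((P-s["tool_pos"])@Rt*1000)
cols=[int(150+x/3) for x in(245,385)]
for r in range(164,206):
    a=T(ray(c,[[255,r]],.092))[0,0];b=T(ray(c,[[255,r]],.088))[0,0]
    print(r,(r-130)*3,round(a,1),round(b,1),*[c["color"][r,k-2:k+3].mean(0).round().astype(int).tolist() for k in cols])
back=T(ray(c,[[256,126]],.092));print(back)
E
```

```text
164 102 25.2 24.4 [222, 127, 50] [222, 126, 49]
165 105 24.5 23.7 [222, 127, 50] [222, 126, 49]
166 108 23.8 23.0 [222, 127, 50] [222, 126, 49]
167 111 23.1 22.3 [223, 127, 49] [223, 126, 48]
168 114 22.4 21.6 [224, 127, 47] [226, 126, 48]
169 117 21.7 20.9 [200, 118, 56] [148, 129, 114]
170 120 21.0 20.2 [129, 136, 144] [147, 151, 157]
171 123 20.3 19.4 [165, 167, 170] [165, 167, 169]
172 126 19.6 18.7 [166, 166, 169] [165, 166, 168]
173 129 18.9 18.0 [164, 164, 167] [164, 164, 167]
174 132 18.2 17.3 [164, 165, 168] [167, 167, 169]
175 135 17.5 16.6 [166, 165, 168] [167, 167, 169]
176 138 16.8 15.8 [153, 152, 155] [114, 114, 116]
177 141 16.0 15.1 [149, 150, 152] [152, 153, 155]
178 144 15.3 14.4 [151, 151, 154] [153, 153, 155]
179 147 14.6 13.7 [138, 138, 140] [107, 108, 109]
180 150 13.9 12.9 [94, 94, 94] [96, 96, 97]
181 153 13.2 12.2 [97, 96, 97] [100, 100, 101]
182 156 12.5 11.5 [85, 87, 89] [73, 73, 74]
183 159 11.7 10.7 [73, 80, 87] [75, 75, 76]
184 162 11.0 10.0 [73, 75, 78] [75, 75, 76]
185 165 10.3 9.3 [73, 73, 74] [73, 73, 74]
186 168 9.6 8.5 [69, 70, 71] [71, 71, 73]
187
[... 238 characters left out ...]
 5.2 4.1 [133, 133, 134] [132, 131, 134]
193 189 4.5 3.3 [128, 129, 130] [125, 127, 128]
194 192 3.8 2.6 [122, 123, 124] [122, 123, 124]
195 195 3.0 1.8 [94, 95, 96] [103, 104, 105]
196 198 2.3 1.1 [166, 166, 168] [164, 164, 167]
197 201 1.5 0.3 [162, 162, 164] [160, 161, 163]
198 204 0.8 -0.4 [163, 162, 165] [164, 163, 165]
199 207 0.1 -1.2 [161, 161, 163] [146, 146, 147]
200 210 -0.7 -1.9 [161, 162, 164] [100, 100, 102]
201 213 -1.4 -2.7 [165, 164, 167] [92, 92, 94]
202 216 -2.2 -3.4 [143, 147, 152] [60, 61, 61]
203 219 -2.9 -4.2 [42, 46, 51] [35, 36, 36]
204 222 -3.6 -5.0 [41, 45, 47] [44, 45, 45]
205 225 -4.4 -5.7 [40, 43, 45] [37, 37, 38]
[[5.08343101e+01 5.90044328e-02 7.91150012e+01]]
```

```bash
python3 -m handwheel '[{"fingers":1,"x":0,"y":0,"z":-0.008,"ax":0,"ay":0,"az":8.12},{"fingers":1,"x":0,"y":0,"z":-0.008,"ax":0,"ay":0,"az":8.12},{"fingers":1,"x":0,"y":0,"z":-0.008,"ax":0,"ay":0,"az":8.12},{"fingers":1,"x":0,"y":0,"z":-0.008,"ax":0,"ay":0,"az":8.12},{"fingers":1,"x":0,"y":0,"z":-0.008,"ax":0,"ay":0,"az":8.12},{"fingers":1,"x":0,"y":0,"z":-0.008,"ax":0,"ay":0,"az":8.12},{"fingers":1,"x":0,"y":0,"z":-0.008,"ax":0,"ay":0,"az":8.12},{"fingers":1,"x":0,"y":0,"z":-0.008,"ax":0,"ay":0,"az":8.12},{"fingers":1,"x":0,"y":0,"z":-0.008,"ax":0,"ay":0,"az":8.12},{"fingers":1,"x":0,"y":0,"z":-0.008,"ax":0,"ay":0,"az":8.12},{"fingers":1,"x":0,"y":0,"z":0,"ax":0,"ay":0,"az":0}]'
python3 - <<'E'
from h import *;from workcell import bot
s=avg(bot,1);print(s["q"],goto(s,(.511,-.336,.25),-63))
E
```

```text
t: 14.45
tool_pos: [0.6064, 0.0395, 0.2524]
ee_rot: [0.973, 0.233, 0.0, 0.001]
ft_force: [0.1, 0.7, -0.7]
opening: 0.0855
gripper_force: 0.0
[-0.58639955  0.56263532  0.74008004  1.62785511 -0.41015524  1.1127989
 -0.83501617] {'shift': [-0.2563, 0.2904, 0.0027], 'az': np.float64(0.2), 'ty': np.float64(-62.8), 'tilt': [0.0002, -0.0022, -1.0]}
```

```bash
python3 -m handwheel '[{"fingers":1,"x":-0.0284,"y":0.0322,"z":0,"ax":0,"ay":0,"az":0},{"fingers":1,"x":-0.0284,"y":0.0322,"z":0,"ax":0,"ay":0,"az":0},{"fingers":1,"x":-0.0284,"y":0.0322,"z":0,"ax":0,"ay":0,"az":0},{"fingers":1,"x":-0.0284,"y":0.0322,"z":0,"ax":0,"ay":0,"az":0},{"fingers":1,"x":-0.0284,"y":0.0322,"z":0,"ax":0,"ay":0,"az":0},{"fingers":1,"x":-0.0284,"y":0.0322,"z":0,"ax":0,"ay":0,"az":0},{"fingers":1,"x":-0.0284,"y":0.0322,"z":0,"ax":0,"ay":0,"az":0},{"fingers":1,"x":-0.0284,"y":0.0322,"z":0,"ax":0,"ay":0,"az":0},{"fingers":1,"x":-0.0284,"y":0.0322,"z":0,"ax":0,"ay":0,"az":0},{"fingers":1,"x":0,"y":0,"z":0,"ax":0,"ay":0,"az":0},{"fingers":1,"x":0,"y":0,"z":0,"ax":0,"ay":0,"az":0},{"fingers":1,"x":0,"y":0,"z":0,"ax":0,"ay":0,"az":0}]'
python3 - <<'E'
from h import *;from workcell import bot;import pickle
c=bot.camera("wrist");s=avg(bot,1);pickle.dump((s,c),open("gauge.pkl","wb"));print(s["tool_pos"])
Rt=R.from_quat(s["ee_rot"]).as_matrix();T=lambda P:((P-s["tool_pos"])@Rt*1000)
m=hsv(c,(0,180,60),(5,255,255))|hsv(c,(175,180,60),(179,255,255))
for z in(.102,.064):
  for k in blobs(m,40)[:3]:
    P=T(ray(c,k[:,0],z))[:,:2].astype(np.float32);print(z,k[:,0].mean(0),[np.round(v,1) for v in cv2.minAreaRect(P)])
cv2.imwrite("pics/gauge.png",cv2.resize(c["color"][80:280,150:360,::-1],None,fx=3,fy=3,interpolation=cv2.INTER_CUBIC))
E
```

```text
t: 15.7
tool_pos: [0.5104, -0.334, 0.2522]
ee_rot: [0.972, 0.235, -0.0, 0.0]
ft_force: [-0.7, -0.2, -0.8]
opening: 0.0854
gripper_force: 0.0
[ 0.51072084 -0.33369709  0.25248538]
0.102 [375.98283262  43.37339056] [array([113.1, 103.1]), array([53.2, 41.8]), np.float64(85.6)]
0.102 [400.95       223.43333333] [array([-48.6, 142.8]), array([42.9, 56.6]), np.float64(57.4)]
0.102 [257.68181818 171.17272727] [array([3.6, 3. ]), array([35.8, 18.5]), np.float64(0.3)]
0.064 [375.98283262  43.37339056] [array([119.6, 117. ]), array([60.3, 47.4]), np.float64(85.6)]
0.064 [400.95       223.43333333] [array([-63.9, 162. ]), array([48.7, 64.2]), np.float64(57.4)]
0.064 [257.68181818 171.17272727] [array([-4.7,  3.4]), array([40.7, 20.9]), np.float64(0.3)]
```

View pics/gauge.png

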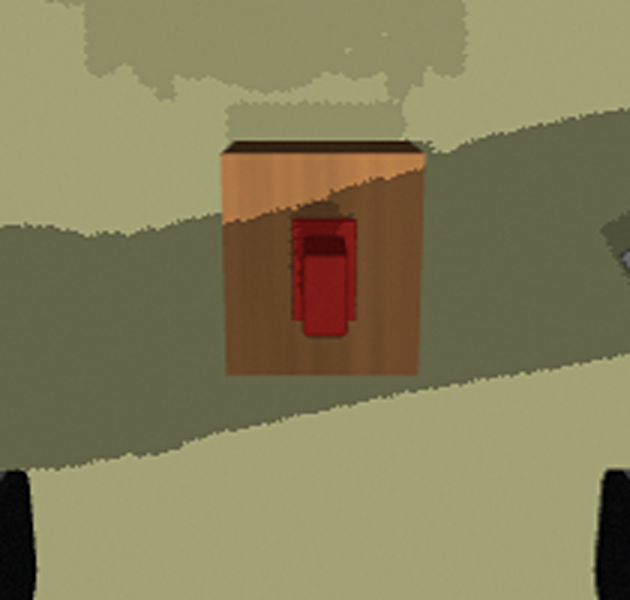

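The crop shows the upright gauge in its dark stand (222..425, 152..375): handle top (303..347, 253..337), flange (291..356, 219..320).

```bash
python3 - <<'E'
from h import *;import pickle
s,c=pickle.load(open("gauge.pkl","rb"));Rt=R.from_quat(s["ee_rot"]).as_matrix();T=lambda P:((P-s["tool_pos"])@Rt*1000).round(1)[:,:2].tolist()
cr=lambda *p:np.array(p)/3+[150-.33,80-.33]
print("handle",T(ray(c,cr((303,253),(347,253),(348,337),(302,337)),.102)))
print("flange",T(ray(c,cr((291,219),(357,219),(357,320),(292,320)),.064)))
print("stand",T(ray(c,cr((222,153),(424,153),(418,376),(227,376)),.058)))
print(goto(s,(.511,-.336,.25),-63)["ty"])
# lying look-alikes: length of red blobs' major axis & overall, from top
d=pickle.load(open("cams0.pkl","rb"))["top"]
m=hsv(d,(0,0,130),(179,60,255));m[:140]=0;m[240:]=0;m[:,:310]=0;m[:,450:]=0
for k in blobs(m,15): print("blade",k[:,0].mean(0),[np.round(v,1) for v in cv2.minAreaRect((ray(d,k[:,0],.005)[:,:2]*1000).astype(np.float32))])
m=hsv(d,(0,200,90),(4,255,255));m[:,:310]=0
for k in blobs(m,15): print("red",k[:,0].mean(0),[np.round(v,1) for v in cv2.minAreaRect((ray(d,k[:,0],.007)[:,:2]*1000).astype(np.float32))])
E
```

```text
handle [[11.4, -3.8], [11.4, 9.7], [-15.3, 10.2], [-15.3, -4.2]]
flange [[15.9, -8.3], [15.9, 14.3], [-19.9, 14.7], [-19.9, -8.2]]
stand [[37.7, -32.0], [37.7, 37.2], [-42.6, 37.5], [-42.6, -32.2]]
-62.81
red [406.24561404 214.50877193] [array([ 522.4, -547.9]), array([55.7, 49.6]), np.float64(61.3)]
red [357.90196078 161.88235294] [array([ 691.3, -401.6]), array([47.9, 54.5]), np.float64(32.0)]
red [344.80645161 214.80645161] [array([ 521.2, -354.6]), array([35.9, 18.5]), np.float64(51.5)]
```

```bash
python3 -m handwheel '[{"fingers":1,"x":-0.002,"y":0.0035,"z":0.02,"ax":0,"ay":0,"az":0},{"fingers":1,"x":0,"y":0,"z":0.04,"ax":0,"ay":0,"az":0},{"fingers":1,"x":0,"y":0,"z":0.04,"ax":0,"ay":0,"az":0},{"fingers":1,"x":0,"y":0,"z":0.04,"ax":0,"ay":0,"az":0},{"fingers":1,"x":0,"y":0,"z":0.02,"ax":0,"ay":0,"az":0},{"fingers":1,"x":0,"y":0,"z":0.01,"ax":0,"ay":0,"az":0},{"fingers":1,"x":0,"y":0,"z":0,"ax":0,"ay":0,"az":0},{"fingers":1,"x":0,"y":0,"z":0,"ax":0,"ay":0,"az":0}]' 40
python3 - <<'E'
from h import *;from workcell import bot;import pickle
s0,_=pickle.load(open("gauge.pkl","rb"));p=s0["tool_pos"]+R.from_quat(s0["ee_rot"]).as_matrix()@[-.002,.0035,0]
c=bot.camera("wrist");s=avg(bot,2);print(s["tool_pos"],goto(s,(p[0],p[1],.08),-62.8))
Rt=R.from_quat(s["ee_rot"]).as_matrix();T=lambda P:((P-s["tool_pos"])@Rt*1000)
m=hsv(c,(0,180,60),(5,255,255))|hsv(c,(175,180,60),(179,255,255));m[:,:200]=0;m[:,310:]=0
k=blobs(m,40)[0][:,0];print(k.min(0),k.max(0),[np.round(v,1) for v in cv2.minAreaRect(T(ray(c,k,.102))[:,:2].astype(np.float32))])
E
```

```text
t: 16.6
tool_pos: [0.5106, -0.3398, 0.084]
ee_rot: [0.972, 0.234, 0.001, 0.001]
ft_force: [0.8, -0.7, 0.7]
opening: 0.0854
gripper_force: 0.0
[ 0.51060448 -0.34004851  0.08434405] {'shift': [0.001, -0.0021, 0.0043], 'az': np.float64(-0.19), 'ty': np.float64(-62.99), 'tilt': [0.0025, -0.0028, -1.0]}
[230 197] [271 295] [array([10., -2.]), array([16.2, 42.7]), np.float64(89.2)]
```

```bash
python3 -m handwheel '[{"fingers":1,"x":0.001,"y":-0.0015,"z":0.004,"ax":0,"ay":0,"az":0},{"fingers":0,"x":0,"y":0,"z":0,"ax":0,"ay":0,"az":0},{"fingers":0,"x":0,"y":0,"z":0,"ax":0,"ay":0,"az":0},{"fingers":0,"x":0,"y":0,"z":0,"ax":0,"ay":0,"az":0},{"fingers":0,"x":0,"y":0,"z":0,"ax":0,"ay":0,"az":0},{"fingers":0,"x":0,"y":0,"z":0,"ax":0,"ay":0,"az":0},{"fingers":0,"x":0,"y":0,"z":0,"ax":0,"ay":0,"az":0},{"fingers":0,"x":0,"y":0,"z":0,"ax":0,"ay":0,"az":0},{"fingers":0,"x":0,"y":0,"z":0,"ax":0,"ay":0,"az":0},{"fingers":0,"x":0,"y":0,"z":0,"ax":0,"ay":0,"az":0}]' 40
python3 - <<'E'
from h import *;from workcell import bot;import pickle
s=avg(bot,4);pickle.dump(s,open("grasp.pkl","wb"));print(s["t"],s["tool_pos"],s["ft_force"],s["opening"],s["gripper_force"],goto(s,(0,0,0),-63))
E
```

```text
t: 17.75
tool_pos: [0.5101, -0.338, 0.079]
ee_rot: [0.972, 0.233, 0.0, 0.001]
ft_force: [-0.5, 0.1, 1.8]
opening: 0.0135
gripper_force: 39.2
17.95 [ 0.51009247 -0.33802523  0.07902426] [-0.15340354 -0.4490637   2.81603428] 0.013519919258282685 39.23259258270264 {'shift': [-0.3012, -0.5328, 0.078], 'az': np.float64(-0.02), 'ty': np.float64(-63.02), 'tilt': [0.0007, -0.0019, -1.0]}
```

```bash
python3 -m handwheel '[{"fingers":0,"x":0,"y":0,"z":-0.01,"ax":0,"ay":0,"az":0},{"fingers":0,"x":0,"y":0,"z":-0.03,"ax":0,"ay":0,"az":0},{"fingers":0,"x":0,"y":0,"z":-0.03,"ax":0,"ay":0,"az":0},{"fingers":0,"x":0,"y":0,"z":-0.03,"ax":0,"ay":0,"az":0},{"fingers":0,"x":0,"y":0,"z":-0.03,"ax":0,"ay":0,"az":4.4},{"fingers":0,"x":0,"y":0,"z":-0.01,"ax":0,"ay":0,"az":4.4},{"fingers":0,"x":0,"y":0,"z":0,"ax":0,"ay":0,"az":0},{"fingers":0,"x":0,"y":0,"z":0,"ax":0,"ay":0,"az":0}]' 40
python3 - <<'E'
from h import *;from workcell import bot;import pickle
c=bot.camera("wrist");s=avg(bot,3);pickle.dump((s,c),open("held.pkl","wb"));print(s["q"],s["ft_force"],s["opening"],goto(s,(.6028,.0483,.215),-71.8))
cv2.imwrite("pics/held.png",cv2.resize(c["color"][170:370,150:360,::-1],None,fx=3,fy=3,interpolation=cv2.INTER_CUBIC))
E
```

```text
t: 18.75
tool_pos: [0.5098, -0.3371, 0.2186]
ee_rot: [0.987, 0.159, -0.0, 0.001]
ft_force: [-1.0, 0.1, -0.6]
opening: 0.0132
gripper_force: 39.0
[ 0.07048234  0.60370293  0.73675924  1.66483001 -0.45338643  1.05180477
 -0.30329659] [ 0.05086555  0.05539203 -1.37101236] 0.013365705550153595 {'shift': [0.2093, -0.3368, 0.0026], 'az': np.float64(0.07), 'ty': np.float64(-71.73), 'tilt': [-0.001, -0.0007, -1.0]}
```

View pics/held.png

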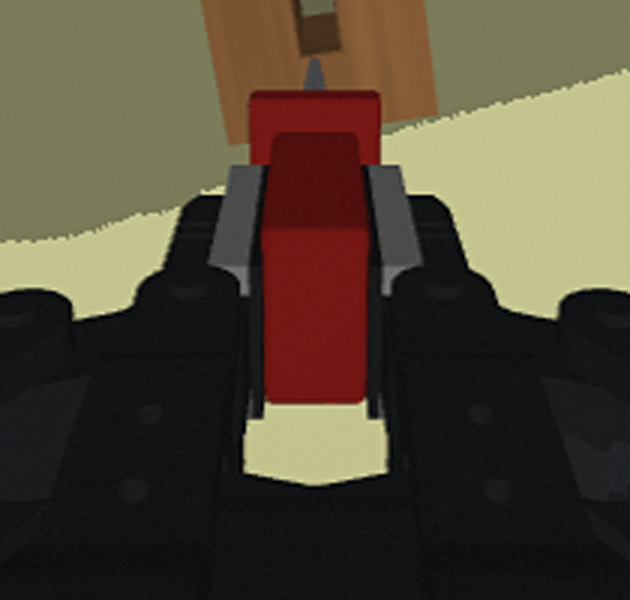

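The gauge is held straight between the pads: handle top (263..368, 228..403), flange at (315,95), blade tip just beyond at (313,60).

```bash
python3 -m handwheel '[{"fingers":0,"x":0.015,"y":-0.023,"z":0,"ax":0,"ay":0,"az":0},{"fingers":0,"x":0.021,"y":-0.034,"z":0,"ax":0,"ay":0,"az":0},{"fingers":0,"x":0.021,"y":-0.034,"z":0,"ax":0,"ay":0,"az":0},{"fingers":0,"x":0.021,"y":-0.034,"z":0,"ax":0,"ay":0,"az":0},{"fingers":0,"x":0.021,"y":-0.034,"z":0,"ax":0,"ay":0,"az":0},{"fingers":0,"x":0.021,"y":-0.034,"z":0,"ax":0,"ay":0,"az":0},{"fingers":0,"x":0.021,"y":-0.034,"z":0,"ax":0,"ay":0,"az":0},{"fingers":0,"x":0.021,"y":-0.034,"z":0,"ax":0,"ay":0,"az":0},{"fingers":0,"x":0.021,"y":-0.034,"z":0,"ax":0,"ay":0,"az":0},{"fingers":0,"x":0.021,"y":-0.034,"z":0,"ax":0,"ay":0,"az":0},{"fingers":0,"x":0.005,"y":-0.008,"z":0,"ax":0,"ay":0,"az":0},{"fingers":0,"x":0,"y":0,"z":0,"ax":0,"ay":0,"az":0}]'
python3 -m handwheel '[{"fingers":0,"x":0,"y":0,"z":0,"ax":0,"ay":0,"az":0},{"fingers":0,"x":0,"y":0,"z":0,"ax":0,"ay":0,"az":0},{"fingers":0,"x":0,"y":0,"z":0,"ax":0,"ay":0,"az":0},{"fingers":0,"x":0,"y":0,"z":0,"ax":0,"ay":0,"az":0}]'
python3 - <<'E'
from h import *;from workcell import bot;import pickle
s,c=pickle.load(open("held.pkl","rb"));Rt=R.from_quat(s["ee_rot"]).as_matrix()
T=lambda P:((P-s["tool_pos"])@Rt*1000).round(1).tolist();z=s["tool_pos"][2]-.021
cr=lambda *p:np.array(p)/3+[150-.33,170-.33]
print("handle top",T(ray(c,cr((263,228),(368,228),(368,403),(263,403)),z+.044)),"flange",T(ray(c,cr((250,92),(380,92)),z+.006)))
s=avg(bot,5);print(s["q"],s["tool_pos"],s["ft_force"],goto(s,(.6028,.0483,.19),-71.8))
E
```

```text
t: 20.15
tool_pos: [0.6034, 0.0499, 0.2173]
ee_rot: [0.987, 0.16, -0.001, 0.001]
ft_force: [0.2, -0.5, -1.1]
opening: 0.0131
gripper_force: 39.1
t: 20.55
tool_pos: [0.6033, 0.0466, 0.2185]
ee_rot: [0.988, 0.157, 0.0, 0.001]
ft_force: [-0.9, 0.4, -1.1]
opening: 0.0137
gripper_force: 39.1
handle top [[13.2, -6.6, -23.0], [13.2, 6.7, -23.0], [-12.5, 7.2, -23.0], [-12.5, -7.0, -23.0]] flange [[19.5, -10.7, 15.0], [19.5, 10.7, 15.0]]
[-0.6243063   0.61010537  0.78953852  1.68151907 -0.48450568  1.05587608
 -0.93395812] [0.60335183 0.04729128 0.21841615] [ 0.61324469 -0.11908819 -1.36565828] {'shift': [-0.0002, -0.0012, 0.0284], 'az': np.float64(-0.05), 'ty': np.float64(-71.85), 'tilt': [0.0006, -0.0016, -1.0]}
```

```bash
python3 -m handwheel '[{"fingers":0,"x":0,"y":-0.0012,"z":0.02,"ax":0,"ay":0,"az":0},{"fingers":0,"x":0,"y":0,"z":0.02,"ax":0,"ay":0,"az":0},{"fingers":0,"x":0,"y":0,"z":0.006,"ax":0,"ay":0,"az":0},{"fingers":0,"x":0,"y":0,"z":0,"ax":0,"ay":0,"az":0},{"fingers":0,"x":0,"y":0,"z":0,"ax":0,"ay":0,"az":0},{"fingers":0,"x":0,"y":0,"z":0,"ax":0,"ay":0,"az":0}]'
python3 - <<'E'
from h import *;from workcell import bot;import pickle
c=bot.camera("wrist");s=avg(bot,5);pickle.dump((s,c),open("over.pkl","wb"));Rt=R.from_quat(s["ee_rot"]).as_matrix()
print(s["tool_pos"],s["ft_force"],goto(s,(.6028,.0483,.19),-71.8))
im=c["color"].astype(float).mean(2)
print("xtool dir",Rt[:,0])
for xt in(.014,.017):
  ys=np.arange(-.018,.0181,.0007);P=np.array([s["tool_pos"]+Rt@[xt,y,s["tool_pos"][2]-.088] for y in ys])
  uv=proj(c,P).astype(np.float32);v=cv2.remap(im.astype(np.float32),uv[:,0],uv[:,1],cv2.INTER_LINEAR).ravel()
  print(xt,uv[[0,-1]].round(1).tolist());print([(round(y*1000,1),int(a)) for y,a in zip(ys,v)])
E
```

```text
t: 21.4
tool_pos: [0.6036, 0.0486, 0.1733]
ee_rot: [0.987, 0.158, 0.001, 0.001]
ft_force: [0.9, 0.1, -0.6]
opening: 0.0133
gripper_force: 39.1
[0.60324754 0.04879881 0.17281598] [-0.10047049  0.4252326  -0.98851121] {'shift': [-0.0006, 0.0004, -0.0172], 'az': np.float64(-0.01), 'ty': np.float64(-71.81), 'tilt': [0.0013, -0.0015, -1.0]}
xtool dir [9.50040343e-01 3.12126250e-01 7.42502978e-04]
0.014 [[229.0, 178.5], [279.1000061035156, 178.39999389648438]]
[(np.float64(-18.0), 157), (np.float64(-17.3), 157), (np.float64(-16.6), 158), (np.float64(-15.9), 159), (np.float64(-15.2), 138), (np.float64(-14.5), 153), (np.float64(-13.8), 157), (np.float64(-13.1), 179), (np.float64(-12.4), 206), (np.float64(-11.7), 216), (np.float64(-11.0), 149), (np.float64(-10.3), 105), (np.float64(-9.6), 143), (np.float64(-8.9), 197), (np.float64(-8.2), 198), (np.float64(-7.5), 138), (np.float64(-6.8), 149), (np.float64(-6.1), 159), (np.float64(-5.4), 140), (np.float64(-4.7), 128), (np.float64(-4.0), 127), (np.float64(-3.3), 130), (np.float64(-2.6), 104), (np.float64(-1.9), 75), (np.float64(-1.2), 86), (np.f
[... 1322 characters left out ...]
 (np.float64(-1.9), 72), (np.float64(-1.2), 84), (np.float64(-0.5), 121), (np.float64(0.2), 144), (np.float64(0.9), 133), (np.float64(1.6), 106), (np.float64(2.3), 92), (np.float64(3.0), 90), (np.float64(3.7), 90), (np.float64(4.4), 92), (np.float64(5.1), 97), (np.float64(5.8), 99), (np.float64(6.5), 102), (np.float64(7.2), 108), (np.float64(7.9), 110), (np.float64(8.6), 110), (np.float64(9.3), 111), (np.float64(10.0), 111), (np.float64(10.7), 111), (np.float64(11.4), 114), (np.float64(12.1), 126), (np.float64(12.8), 132), (np.float64(13.5), 131), (np.float64(14.2), 114), (np.float64(14.9), 78), (np.float64(15.6), 70), (np.float64(16.3), 100), (np.float64(17.0), 126), (np.float64(17.7), 97)]
```

```bash
python3 -m handwheel '[{"fingers":0,"x":0,"y":-0.0004,"z":0.005,"ax":0,"ay":0,"az":0},{"fingers":0,"x":0,"y":0,"z":0.005,"ax":0,"ay":0,"az":0},{"fingers":0,"x":0,"y":0,"z":0.005,"ax":0,"ay":0,"az":0},{"fingers":0,"x":0,"y":0,"z":0.004,"ax":0,"ay":0,"az":0},{"fingers":0,"x":0,"y":0,"z":0.003,"ax":0,"ay":0,"az":0},{"fingers":0,"x":0,"y":0,"z":0,"ax":0,"ay":0,"az":0},{"fingers":0,"x":0,"y":0,"z":0,"ax":0,"ay":0,"az":0}]'
cat > m.py <<'E'
from h import *;from workcell import bot
s=avg(bot,10);Rt=R.from_quat(s["ee_rot"]).as_matrix();print(round(s["t"],2),(s["tool_pos"]*1000).round(2),"F",s["ft_force"].round(2),"Fy_tool",(s["ft_force"]@Rt)[1].round(2),np.round(s["wrist_torque"],2))
E
python3 m.py
```

```text
t: 22.4
tool_pos: [0.603, 0.0491, 0.1503]
ee_rot: [0.987, 0.158, 0.0, 0.001]
ft_force: [0.2, -0.1, 0.3]
opening: 0.0132
gripper_force: 39.1
22.9 [603.    49.13 150.47] F [-0.02 -0.02 -0.94] Fy_tool 0.02 [-0.02 -0.02 -0.01]
```

No contact yet (−0.94 N is the gauge's weight). Stepping on down.

```bash
python3 -m handwheel '[{"fingers":0,"x":0,"y":0,"z":0.002,"ax":0,"ay":0,"az":0},{"fingers":0,"x":0,"y":0,"z":0.002,"ax":0,"ay":0,"az":0},{"fingers":0,"x":0,"y":0,"z":0,"ax":0,"ay":0,"az":0}]'; python3 m.py
python3 -m handwheel '[{"fingers":0,"x":0,"y":0,"z":0.0015,"ax":0,"ay":0,"az":0},{"fingers":0,"x":0,"y":0,"z":0,"ax":0,"ay":0,"az":0}]' >/dev/null; python3 m.py
python3 -m handwheel '[{"fingers":0,"x":0,"y":0,"z":0.001,"ax":0,"ay":0,"az":0},{"fingers":0,"x":0,"y":0,"z":0,"ax":0,"ay":0,"az":0}]' >/dev/null; python3 m.py
```

```text
t: 23.2
tool_pos: [0.6027, 0.0492, 0.1459]
ee_rot: [0.987, 0.158, -0.0, 0.001]
ft_force: [0.7, -0.2, -1.2]
opening: 0.0135
gripper_force: 39.1
23.7 [602.91  49.12 146.31] F [ 0.1  -0.2  -0.98] Fy_tool 0.22 [-0.   -0.02 -0.  ]
24.4 [602.91  49.13 144.8 ] F [ 0.11 -0.02 -0.91] Fy_tool 0.05 [0.   0.03 0.01]
25.1 [602.91  49.13 143.81] F [ 0.03 -0.14 -0.88] Fy_tool 0.14 [ 0.01  0.03 -0.05]
```

```bash
for i in 1; do python3 -m handwheel '[{"fingers":0,"x":0,"y":0,"z":0.001,"ax":0,"ay":0,"az":0},{"fingers":0,"x":0,"y":0,"z":0,"ax":0,"ay":0,"az":0}]' >/dev/null; python3 m.py
python3 -m handwheel '[{"fingers":0,"x":0,"y":0,"z":0.001,"ax":0,"ay":0,"az":0},{"fingers":0,"x":0,"y":0,"z":0,"ax":0,"ay":0,"az":0}]' >/dev/null; python3 m.py
python3 -m handwheel '[{"fingers":0,"x":0,"y":0,"z":0.001,"ax":0,"ay":0,"az":0},{"fingers":0,"x":0,"y":0,"z":0,"ax":0,"ay":0,"az":0}]' >/dev/null; python3 m.py; done
```

```text
25.8 [602.91  49.13 142.79] F [ 0.4  -0.18 -1.08] Fy_tool 0.3 [ 0.02 -0.04  0.05]
26.5 [602.92  49.16 141.79] F [ 0.32 -0.07 -1.46] Fy_tool 0.16 [ 0.06 -0.05  0.02]
27.2 [602.92  49.14 140.81] F [ 0.22  0.12 -0.96] Fy_tool -0.05 [ 0.03 -0.1   0.06]
```

```bash
python3 -m handwheel '[{"fingers":0,"x":0,"y":0,"z":0.001,"ax":0,"ay":0,"az":0},{"fingers":0,"x":0,"y":0,"z":0,"ax":0,"ay":0,"az":0}]' >/dev/null; python3 m.py
python3 -m handwheel '[{"fingers":0,"x":0,"y":0,"z":0.001,"ax":0,"ay":0,"az":0},{"fingers":0,"x":0,"y":0,"z":0,"ax":0,"ay":0,"az":0}]' >/dev/null; python3 m.py
```

```text
27.9 [602.93  49.13 139.81] F [ 0.48  0.28 -0.72] Fy_tool -0.12 [ 0.01 -0.16 -0.01]
28.6 [602.93  49.13 138.81] F [ 0.67 -0.33 -0.36] Fy_tool 0.52 [-0.01 -0.11  0.06]
```

```bash
python3 -m handwheel '[{"fingers":0,"x":0,"y":0,"z":0.001,"ax":0,"ay":0,"az":0},{"fingers":0,"x":0,"y":0,"z":0,"ax":0,"ay":0,"az":0}]' >/dev/null; python3 m.py;python3 -c "
import sys;sys.path.insert(0,'.')
import m" 
```

```text
29.3 [602.93  49.13 137.81] F [0.86 0.05 0.23] Fy_tool 0.22 [ 0.03 -0.14  0.02]
29.8 [602.93  49.13 137.81] F [ 0.75 -0.29  0.19] Fy_tool 0.51 [ 0.02 -0.16 -0.  ]
```

```bash
python3 -m handwheel '[{"fingers":0,"x":0,"y":0,"z":0.001,"ax":0,"ay":0,"az":0},{"fingers":0,"x":0,"y":0,"z":0,"ax":0,"ay":0,"az":0}]' ; python3 m.py; python3 - <<'E'
from h import *;from workcell import bot;import pickle
# die-face and jaw edges beside the blade, at z=.088
c=bot.camera("wrist");s=avg(bot,4);Rt=R.from_quat(s["ee_rot"]).as_matrix();im=c["color"].astype(np.float32).mean(2)
for xt in(.014,.017):
  ys=np.arange(-.008,.0141,.0007);P=np.array([s["tool_pos"]+Rt@[xt,y,s["tool_pos"][2]-.088] for y in ys])
  uv=proj(c,P).astype(np.float32);v=cv2.remap(im,uv[:,0],uv[:,1],cv2.INTER_LINEAR).ravel();print(uv[0].round(),[(round(float(y*1000),1),int(a)) for y,a in zip(ys,v)])
E
```

```text
t: 30.0
tool_pos: [0.6029, 0.0491, 0.1368]
ee_rot: [0.987, 0.158, 0.0, 0.001]
ft_force: [0.3, 0.4, 0.9]
opening: 0.0133
gripper_force: 39.4
30.5 [602.93  49.11 136.82] F [0.28 0.36 0.97] Fy_tool -0.26 [ 0.01 -0.12 -0.02]
[241. 192.] [(-8.0, 210), (-7.3, 156), (-6.6, 106), (-5.9, 103), (-5.2, 97), (-4.5, 94), (-3.8, 94), (-3.1, 95), (-2.4, 88), (-1.7, 74), (-1.0, 74), (-0.3, 77), (0.4, 76), (1.1, 77), (1.8, 71), (2.5, 80), (3.2, 94), (3.9, 94), (4.6, 94), (5.3, 95), (6.0, 100), (6.7, 103), (7.4, 103), (8.1, 111), (8.8, 112), (9.5, 113), (10.2, 113), (10.9, 114), (11.6, 115), (12.3, 114), (13.0, 113), (13.7, 115)]
[241. 187.] [(-8.0, 204), (-7.3, 123), (-6.6, 100), (-5.9, 102), (-5.2, 97), (-4.5, 93), (-3.8, 94), (-3.1, 96), (-2.4, 88), (-1.7, 74), (-1.0, 69), (-0.3, 129), (0.4, 151), (1.1, 155), (1.8, 112), (2.5, 76), (3.2, 93), (3.9, 95), (4.6, 94), (5.3, 94), (6.0, 100), (6.7, 104), (7.4, 104), (8.1, 112), (8.8, 113), (9.5, 114), (10.2, 115), (10.9, 115), (11.6, 115), (12.3, 118), (13.0, 137), (13.7, 151)]
```

Axial drag is now a steady 1.9 N and rising about 0.6 N/mm since contact at z ≈ 140 mm. The slit measures about 4.8 mm against roughly 4.4 mm at rest, so the jaw has given about 0.4 mm. That is snug without being forced, so I'm handing it in.

```bash
python3 -c "
from workcell import bot
print(bot.finish_job())"
```

```text
the job is handed in; nothing more can be done
None
```

I seated and released the die with its steel face to the jaw, then slid the smallest gauge into the slit until it dragged snugly (about 2 N, jaw given about 0.4 mm, both by my own estimates), and handed the job in at about 31 s still gripping it; no verdict came back.

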